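# Set up the emery board as a sanding slope on the goldsmith's bench

### The job

Take the red-brown emery board out of the slotted rack and lean it squarely on the middle of the plain front side of the wooden backrest, foot on the bench and emery face outwards, tipped back about 25 degrees from upright (10 degrees either way is fine), and let go. Then set the steel bench block flat on the bench in front of it, a long side right up against the middle of the board's foot so that it cannot slip. Leave the grey felt board, pliers, file and loupe where they are.

Things in the scene. Friction and masses are not known exactly. Their poses are not given: they have to be found in the camera images.
- emery_board: plywood board 12 thick (x) x 110 wide (y) x 150 high (z), red-brown emery sheet on its +x face , folded over the front half of the top edge. Origin: centre of its underside when upright. Its z runs up the board; its x is the outward normal of the emery face. It starts upright in one of the rack's two slots.
- emery_foot (a point): on emery_board: middle of the lower edge of the emery face (6 mm along board x from the board's origin); axes as the board's. When the board leans, this edge rises a few mm and the back lower edge carries it.
- felt_board: same size as the emery board, but with grey felt on its +x face; stands in the other slot. Bystander.
- rack: fixed wooden rack 150 (x) x 126 (y) x 50 high, origin at the centre of its underside. Two slots run along y, open at both ends, at x = -40 and +40, each 16 wide and 40 deep (floor 10 above the bench). Boards stand in them facing the rack's +x.
- backrest: fixed dark wood backrest: upright panel 20 thick x 160 wide (y) x 85 high with a foot that reaches 90 back (-x). Origin on the bench, under the middle of its front face; x points out of the front face, y along it. Its front top edge is rounded by 3.
- bench_block: loose steel block 44 (x) x 58 (y) x 36 high, about 0.6 kg, origin at the centre of its underside; the long sides are those facing +-x.
- pliers: black-handled pliers lying on the bench, about 135 long (x from -60 to +75), 55 wide, 12 high, origin on the bench. Bystander.
- file: flat file with a wooden handle, 210 long (x from -115 to +95), 20 wide and high, origin on the bench. Bystander.
- loupe: folding loupe, black barrel 26 across and 22 high at its origin, with a steel cover reaching 45 along +x. Bystander.
Mind the look-alikes: they are no part of the job. Leave any purple look-alike of the bench_block alone.

How it is judged:
By the outcome, as a careful person would: the job done as asked, in the order asked, and still so for the second after the job is handed in, with the robot touching nothing.
It also fails if it takes over 61 s, if anything falls off the work surface, if the arm or the gripper's body presses on something with over 40 N, if the wrist force passes 120 N, or if a joint passes its speed limit or range.

### The arm

A 6-joint arm with a two-finger parallel gripper is mounted at the origin on the work surface. World frame = base frame: x ahead of the robot, y to its left, z up, the work surface at z = 0. Lengths are in m, angles in rad, forces in N, time in s.
With the tool pointing down it reaches from about 0.425 to 0.925 m from the base axis. Payload 12.5 kg.
Tool frame: the origin (TCP) lies midway between the tips of the shut fingers; the grasp point (between the pads) lies 19 mm behind it; z points along the fingers, y is the line along which they close (so a half turn about z gives the same grasp; the last joint's range is limited). The gripper opens to 85 mm and grips with 20 to 120 N. Pads are 22 mm wide; open, the fingers measure 114 mm over their backs; the gripper's body (76 mm by 85 mm) begins 54 mm behind the grasp point. The pads swing forward as they close: fully open they stand 13 mm farther back than shut.
Start: joints at [1.038, 0.491, 1.559, -0, 1.092, -0.106], TCP at [0.259, 0.569, 0.231] pointing down, gripper open.
Joint ranges: [-3.1, 3.1], [-0.84, 2.19], [0.05, 2.79], [-1.13, 4.28], [0.06, 2.93], [-2.69, 2.69]. Speed limits (rad/s): [2.22, 2.22, 2.79, 3.14, 3.14, 3.14].

### API

Orientations are given as a unit quaternion [x, y, z, w].
In Python, from station import ctrl, eyes gives the robot as it stands. The module is installed in compiled form; this text tells all that it offers.
- The arm moves only by the tool apply_moves, never from a script. Its argument "targets" is a list that holds one entry, the list of rows, each a list of 7 numbers: the shift along the tool's x, y, z scaled (see below), then the turn, a rotation vector about the tool's x, y, z scaled (see below), then the closure, from 0 (fully open) to 1 (shut). In form: [[[tx, ty, tz, wx, wy, wz, jaw], ...]]. A call has 1 to 5 rows; each row shifts and turns the commanded pose from where the row before left it, along the tool's axes as they then stand; what a row does not reach is not made up. The controller multiplies each number of a shift by 0.25 m and each number of a turn by 90 degrees. A row lasts 1/10 s, in which the tool goes at most 50 mm and 8.59 degrees, less where a joint would pass 70% of its speed; a pose out of reach is approached as far as the arm can. A call with a number of a shift or a turn outside -1 to 1 is refused whole. A call with a gripper value outside its range is refused whole. The fingers move at their own pace and stop on an object; the grip force is fixed at half the most. Time passes only in rows, so rows that do not move let the fingers close. It gives the time, the measured TCP pose, the force, the opening and the grip force at its end, in the units of the state.
- ctrl.sense(): the state, without advancing time (a new reading comes with each control period).
- eyes.camera(name): name is "scene" or "top" or "wrist"; returns the picture (480x640x3 uint8, blue, green, red); there is no depth.
- eyes.get_calibration(name): a dict with "camera_matrix" (3x3 intrinsics, pixels), "k1" (the pictures are not rectified: a ray, as slopes to the right and down, at radius r is drawn at 1 + k1 r^2 times it, then the intrinsics apply), "R" (3x3) and "t" (3): a world point X has camera coordinates R X + t; the wrist camera has in their place "mount" (4x4, takes a point from camera to tool coordinates, whose origin is the TCP and whose axes are the flange's). Camera axes: x right, y down, z forward; pixel columns grow to the right and rows downward; lengths in m; the calibration is good to about 2 mm. A picture is of the moment at which its call begins: read the wrist's pose just before it. get_calibration takes no time and is no camera call.
- ctrl.hand_in(): hands the job in; it is judged then, once.
The state is a dict: "clock": time; "qpos": joint angles; "qvel": joint speeds; "joint_efforts": joint torques, N m; "tool_pos": TCP position; "eef_rot": TCP orientation; "contact_force": force on the tool from outside, world axes, zero at the start; "moment": the same for the moment, N m; "opening": opening from 0.0 (shut) to 1.0 (fully open); "gripper_force": force on a finger pad.
Only numpy, scipy, OpenCV 4.12 (cv2) and the standard library are available. Lean on these libraries where they do the work, as an engineer would, in place of code of your own. Each camera call takes 0.05 s, during which the arm holds its last target. There are 200 camera calls.

## Working session

There is one attempt and no reset: what is moved stays moved. The work goes in short steps, Python scripts to look and compute and a tool call to move; the robot and the scene stay as the last step left them, time stands still between calls to the robot, and variables do not carry over. Pictures are saved under pics/ and viewed, at most 10 in all, crops included, and the job is handed in when it is done.

Besides the shell and the picture viewer there is one more tool, called after "Call:" as a command line: name --argument value ..., lists and objects as JSON in quotes. apply_moves: Moves the arm, as the interface text tells. Shifts and turns lie within -1 to 1; 1 stands for 0.25 m of shift or 90 degrees of turn. Its arguments: {"type":"object","properties":{"targets":{"type":"array"}},"required":["targets"]}

```bash
mkdir -p pics; cat > h.py <<'E'
import numpy as np,cv2
from station import ctrl,eyes
from scipy.spatial.transform import Rotation as Ro
def cal(n):
    c=eyes.get_calibration(n);K=np.array(c["camera_matrix"]);k=c["k1"]
    if n=="wrist":
        s=ctrl.sense();M=np.eye(4);M[:3,:3]=Ro.from_quat(s["eef_rot"]).as_matrix();M[:3,3]=s["tool_pos"]
        W=M@np.array(c["mount"]);R=W[:3,:3].T;t=-R@W[:3,3]
    else: R=np.array(c["R"]);t=np.array(c["t"])
    return K,k,R,t
def ray(C,uv):
    K,k,R,t=C;uv=np.atleast_2d(np.array(uv,float))
    n=cv2.undistortPoints(uv[:,None],K,np.array([k,0,0,0.]))[:,0]
    d=np.c_[n,np.ones(len(n))]@R
    return -R.T@t,d
def onz(C,uv,z):
    o,d=ray(C,uv);return o+d*((z-o[2])/d[:,2])[:,None]
def proj(C,X):
    K,k,R,t=C;return cv2.projectPoints(np.array(X,float),cv2.Rodrigues(R)[0],t,K,np.array([k,0,0,0.]))[0][:,0]
E
python3 - <<'E'
from h import *
for n in("scene","top"):
    cv2.imwrite(f"pics/{n}0.png",eyes.camera(n)); K,k,R,t=cal(n);print(n,K.tolist(),k,-R.T@t,R[2])
print(ctrl.sense()); print(eyes.get_calibration("wrist"))
E
```

```text
scene [[605.9338913374602, 0.0, 322.8995893542985], [0.0, 605.9338913374602, 239.2369510462298], [0.0, 0.0, 1.0]] -0.16693482079677746 [1.36329415 0.4802863  1.01177167] [-0.55385548 -0.33857678 -0.7606641 ]
top [[546.7794699417003, 0.0, 311.9925234044209], [0.0, 546.7794699417003, 246.68357163411878], [0.0, 0.0, 1.0]] 0.02616492854125221 [0.48061396 0.07621221 1.07896023] [ 0.15437168 -0.02024811 -0.98780535]
{'clock': 0.1, 'qpos': array([ 1.03840411e+00,  4.91483535e-01,  1.55942286e+00,  6.88702455e-06,
        1.09166257e+00, -1.05593738e-01]), 'qvel': array([-1.37048098e-03, -1.39443750e-04, -2.25116836e-03, -1.36220811e-03,
       -6.37871593e-04,  5.51652716e-05]), 'joint_efforts': array([ 3.52775816e-03, -6.19444156e+01, -2.62030417e+01, -5.37080371e-05,
        2.76148370e-03, -6.93343895e-05]), 'tool_pos': array([0.25859347, 0.56876829, 0.23078412]), 'eef_rot': array([ 2.11784780e-01,  9.77316207e-01, -4.62570951e-04, -1.55991596e-04]), 'contact_force': array([ 0.05510787, -0.54322409, -0.87274861]), 'moment': array([-0.02477592, -0.02762094,  0.01939113]), 'gripper_force': 0.0, 'opening': 1.001532068084683}
{'camera_matrix': array([[432.02847253,   0.        , 322.91836295],
       [  0.        , 432.02847253, 248.32501585],
       [  0.        ,   0.        ,   1.        ]]), 'k1': -0.06404750094652133, 'mount': array([[-1.73057436e-04, -9.64736613e-01, -2.63217091e-01,
         6.67593479e-02],
       [ 9.99999985e-01, -1.62751422e-04, -6.09579650e-05,
        -4.14021307e-04],
       [ 1.59694250e-05, -2.63217097e-01,  9.64736627e-01,
        -1.43058112e-01],
       [ 0.00000000e+00,  0.00000000e+00,  0.00000000e+00,
         1.00000000e+00]])}
```

View pics/scene0.png

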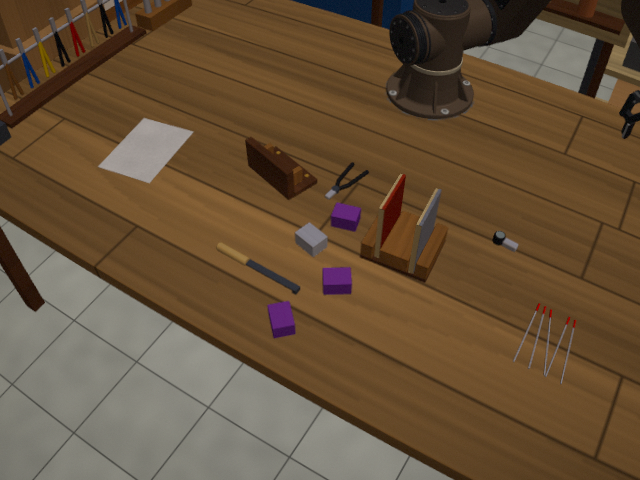

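View pics/top0.png

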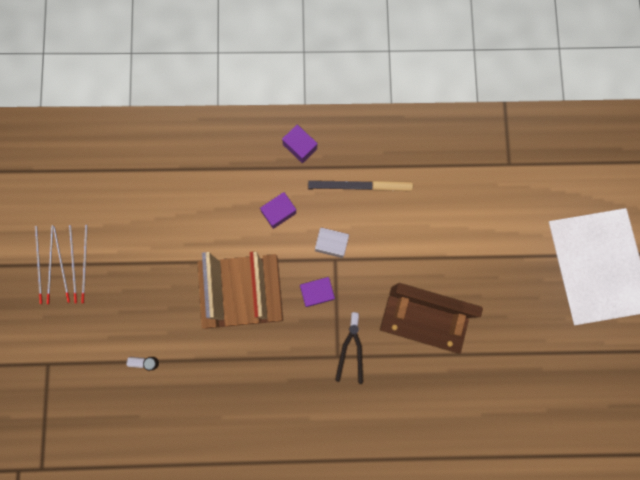

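The scene view shows the red board in the rack's left slot (392,215), the grey one at (427,235), the dark backrest at (270,165), and the grey steel block at (311,238), with purple look-alikes at (346,217), (337,281) and (281,319). In the top view: red board (257,285), block (332,242), backrest front edge about (395,287)–(480,312), pliers (352,345), file (360,186), purple look-alikes (317,291), (278,210), (300,142). Only the grey block is steel. I'll confirm it in one crop.

```bash
python3 - <<'E'
from h import *
t=cv2.imread("pics/top0.png");C=cal("top")
cv2.imwrite("pics/topc.png",cv2.resize(t[215:365,190:490],None,fx=2.66,fy=2.66,interpolation=cv2.INTER_CUBIC))
s=cv2.imread("pics/scene0.png")
cv2.imwrite("pics/scc.png",cv2.resize(s[125:275,240:440],None,fx=4,fy=4,interpolation=cv2.INTER_CUBIC))
h=cv2.cvtColor(t,cv2.COLOR_BGR2HSV)
def comps(m,roi,z,n):
    x0,y0,x1,y1=roi;mm=np.zeros_like(m);mm[y0:y1,x0:x1]=m[y0:y1,x0:x1]
    cs=cv2.findContours(mm,0,2)[0]
    for c in cs:
        if cv2.contourArea(c)<25: continue
        b=cv2.boxPoints(cv2.minAreaRect(c));P=onz(C,b,z)
        print(n,cv2.contourArea(c),b.round(1).tolist(),P[:,:2].round(4).tolist(),np.linalg.norm(np.diff(P,axis=0),axis=1).round(4)[:2])
comps(cv2.inRange(h,(0,0,140),(180,60,255)),(305,220,360,265),.036,"block")
comps(cv2.inRange(h,(0,170,90),(6,255,255))|cv2.inRange(h,(174,170,90),(180,255,255)),(200,230,300,330),.16,"red")
comps(cv2.inRange(h,(12,40,170),(30,150,255)),(200,230,300,330),.16,"cream")
print(onz(C,[[311,246]],0), onz(C,[(397,285),(481,310)],.085))
E
```

```text
block 641.0 [[314.1000061035156, 248.8000030517578], [319.6000061035156, 226.60000610351562], [349.0, 234.0], [343.5, 256.1000061035156]] [[0.6395, 0.0509], [0.6827, 0.0393], [0.6673, -0.0175], [0.6241, -0.0055]] [0.0448 0.0588]
red 69.5 [[249.5, 253.10000610351562], [251.6999969482422, 252.89999389648438], [256.79998779296875, 315.8999938964844], [254.60000610351562, 316.1000061035156]] [[0.615, 0.1634], [0.6153, 0.1598], [0.5092, 0.1516], [0.509, 0.1552]] [0.0037 0.1064]
cream 1168.5 [[199.60000610351562, 247.3000030517578], [299.0, 243.3000030517578], [301.79998779296875, 313.29998779296875], [202.39999389648438, 317.29998779296875]] [[0.6265, 0.2477], [0.6305, 0.0794], [0.512, 0.0767], [0.5088, 0.2417]] [0.1684 0.1185]
cream 587.5 [[200.0, 230.0], [299.0, 230.0], [299.0, 241.0], [200.0, 241.0]] [[0.6563, 0.2474], [0.6535, 0.079], [0.6344, 0.0793], [0.6373, 0.2471]] [0.1684 0.0191]
[[0.65064763 0.05605092 0.        ]] [[ 0.56253588 -0.0977854   0.085     ]
 [ 0.51452136 -0.24809534  0.085     ]]
```

View pics/topc.png

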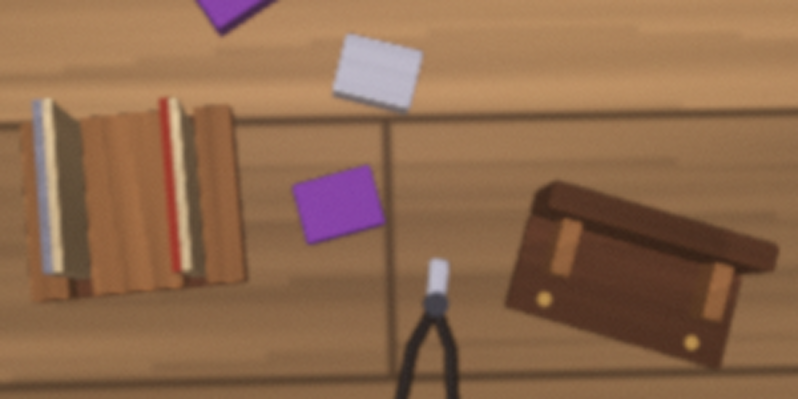

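View pics/scc.png

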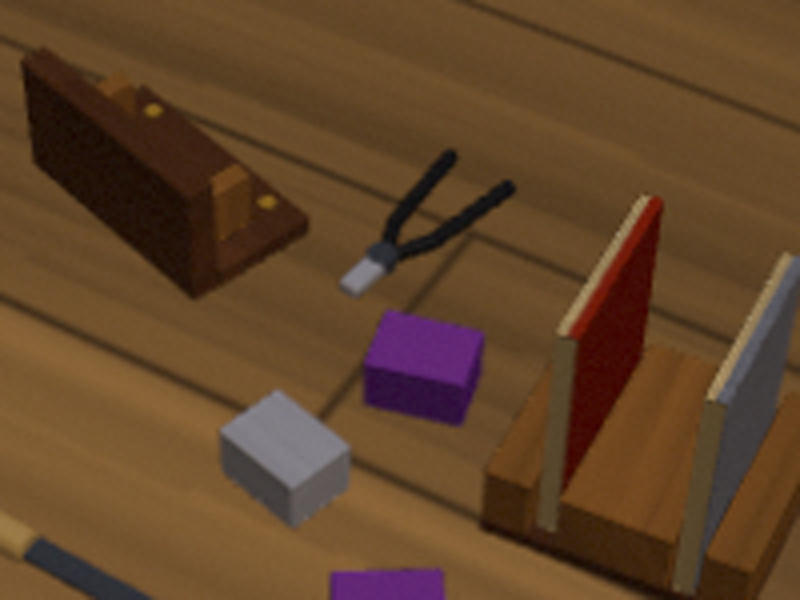

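The crop confirms it: the only grey steel block is at crop (378,72), and the nearest look-alike is purple at (340,205). The red emery sheet faces away from the robot's right (+y side). The backrest's front top edge runs (558,181)–(777,243) in the top crop. In the scene crop its front lower corners are (195,297) and (35,160).

```bash
python3 - <<'E'
from h import *
T=cal("top");S=cal("scene")
tp=lambda L:[(190+a/2.66,215+b/2.66) for a,b in L]
sp=lambda L:[(240+a/4,125+b/4) for a,b in L]
def pr(n,P):
    d=np.diff(P,axis=0);print(n,P[:,:2].round(4).tolist(),"len",np.linalg.norm(d,axis=1).round(4),"yaw",np.degrees(np.arctan2(d[:,1],d[:,0])).round(1))
pr("back top(front edge) T",onz(T,tp([(558,181),(777,243)]),.085))
pr("back top back edge T",onz(T,tp([(533,212),(770,270)]),.085))
pr("back top S L,R",onz(S,sp([(25,65),(197,190)]),.085))
pr("back bottom S",onz(S,sp([(35,160),(195,297)]),0))
pr("emery front top T",onz(T,tp([(160,98),(176,272)]),.16))
pr("emery back top T",onz(T,tp([(180,98),(193,272)]),.16))
pr("emery top S far front, near front,near back,far back",onz(S,sp([(660,200),(575,337),(557,333),(643,197)]),.16))
pr("rack top T",onz(T,tp([(22,125),(232,107),(245,282),(35,300)]),.05))
pr("rack near top S",onz(S,sp([(484,470),(690,545)]),.05))
# block via scene top face
pr("block S",onz(S,sp([(277,392),(350,455),(294,483),(219,437)]),.036))
E
```

```text
back top(front edge) T [[0.566, -0.103], [0.5211, -0.2506]] len [0.1542] yaw [-106.9]
back top back edge T [[0.5451, -0.0849], [0.5029, -0.2445]] len [0.1651] yaw [-104.8]
back top S L,R [[0.5235, -0.244], [0.5607, -0.0979]] len [0.1508] yaw [75.7]
back bottom S [[0.5162, -0.2515], [0.5634, -0.1018]] len [0.157] yaw [72.5]
emery front top T [[0.6172, 0.1624], [0.507, 0.1526]] len [0.1106] yaw [-174.9]
emery back top T [[0.617, 0.1497], [0.5068, 0.142]] len [0.1104] yaw [-176.]
emery top S far front, near front,near back,far back [[0.5086, 0.1546], [0.6168, 0.162], [0.619, 0.1533], [0.5112, 0.1462]] len [0.1085 0.009  0.1081] yaw [   3.9  -75.8 -176.2]
rack top T [[0.6159, 0.2704], [0.6262, 0.1215], [0.5023, 0.1136], [0.4929, 0.2598]] len [0.1493 0.1241 0.1465] yaw [ -86.1 -176.4   93.7]
rack near top S [[0.6294, 0.1245], [0.6186, 0.2383]] len [0.1143] yaw [95.5]
block S [[0.6287, -0.0034], [0.6466, 0.0536], [0.6784, 0.0385], [0.6721, -0.0126]] len [0.0597 0.0352 0.0515] yaw [ 72.6 -25.4 -97. ]
```

```bash
python3 - <<'E'
from h import *
from scipy.ndimage import gaussian_filter1d,map_coordinates
T=cal("top");S=cal("scene")
tp=lambda L:[(190+a/2.66,215+b/2.66) for a,b in L]
sp=lambda L:[(240+a/4,125+b/4) for a,b in L]
def edge(img,C,ab,z,n):
    g=cv2.cvtColor(cv2.imread(img),7 if 0 else cv2.COLOR_BGR2GRAY).astype(float)
    a,b=map(np.array,ab);d=(b-a)/np.linalg.norm(b-a);m=np.array([-d[1],d[0]]);o=np.arange(-5,5.01,.25);pts=[]
    for s in np.linspace(.08,.92,40):
        p=a+(b-a)*s;q=p+o[:,None]*m
        gr=abs(np.gradient(gaussian_filter1d(map_coordinates(g,[q[:,1],q[:,0]],order=1),3)))
        pts.append(q[gr.argmax()])
    pts=np.array(pts,np.float32)
    vx,vy,x,y=cv2.fitLine(pts,cv2.DIST_HUBER,0,.01,.01).ravel()
    r=(pts-[x,y])@[-vy,vx]
    ends=[np.array([x,y])+np.array([vx,vy])*((e-[x,y])@[vx,vy]) for e in(a,b)]
    P=onz(C,ends,z);D=P[1]-P[0];print(n,P[:,:2].round(4).tolist(),"yaw",np.degrees(np.arctan2(D[1],D[0])).round(2),"rms px",r.std().round(2))
edge("pics/top0.png",T,tp([(558,181),(777,243)]),.084,"T back top front")
edge("pics/scene0.png",S,sp([(35,160),(195,297)]),0,"S back foot")
edge("pics/scene0.png",S,sp([(25,65),(197,190)]),.084,"S back top front")
edge("pics/top0.png",T,tp([(160,98),(176,272)]),.16,"T emery front")
edge("pics/top0.png",T,tp([(193,100),(205,272)]),.05,"junk")
E
```

```text
T back top front [[0.5675, -0.1037], [0.5208, -0.2508]] yaw -107.59 rms px 0.14
S back foot [[0.5185, -0.2513], [0.5655, -0.1017]] yaw 72.55 rms px 0.09
S back top front [[0.5222, -0.2449], [0.5683, -0.098]] yaw 72.57 rms px 0.17
T emery front [[0.6175, 0.158], [0.5072, 0.1496]] yaw -175.6 rms px 0.09
junk [[0.6317, 0.1493], [0.5101, 0.1511]] yaw 179.14 rms px 1.71
```

Call:
apply_moves --targets '[[[0,0,0,0,0,-0.08,0],[0,0,0,0,0,-0.08,0],[0,0,0,0,0,-0.08,0],[0,0,0,0,0,-0.08,0]]]'

```text
clock: 0.5
tool_pos: [0.2586, 0.5688, 0.2309]
eef_rot: [-0.04, 0.999, -0.0, -0.0]
contact_force: [0.9, 0.6, -1.0]
opening: 1.0
gripper_force: 0.0
```

Call:
apply_moves --targets '[[[-0.09,-0.146,-0.023,0,0,0,0],[-0.09,-0.146,-0.023,0,0,0,0],[-0.09,-0.146,-0.023,0,0,0,0],[-0.09,-0.146,-0.023,0,0,0,0]]]'

```text
clock: 0.9
tool_pos: [0.3601, 0.4288, 0.2543]
eef_rot: [-0.038, 0.999, -0.0, -0.0]
contact_force: [1.2, 0.3, -0.2]
opening: 1.001
gripper_force: 0.0
```

Call:
apply_moves --targets '[[[-0.09,-0.146,-0.023,0,0,0,0],[-0.09,-0.146,-0.023,0,0,0,0],[-0.09,-0.146,-0.023,0,0,0,0],[-0.09,-0.146,-0.023,0,0,0,0]]]'

```text
clock: 1.3
tool_pos: [0.461, 0.2899, 0.2774]
eef_rot: [-0.038, 0.999, -0.0, -0.0]
contact_force: [0.3, 0.2, 0.1]
opening: 0.998
gripper_force: 0.0
```

Call:
apply_moves --targets '[[[-0.09,-0.146,-0.023,0,0,0,0],[-0.09,-0.146,-0.023,0,0,0,0],[-0.09,-0.146,-0.023,0,0,0,0],[-0.09,-0.146,-0.023,0,0,0,0],[0,0,0,0,0,0,0]]]'

```text
clock: 1.8
tool_pos: [0.5635, 0.149, 0.3003]
eef_rot: [-0.036, 0.999, -0.0, 0.0]
contact_force: [-1.1, 0.6, 0.0]
opening: 0.999
gripper_force: 0.0
```

```bash
python3 - <<'E'
from h import *
C=cal("wrist");print(ctrl.sense()["eef_rot"]);im=eyes.camera("wrist");cv2.imwrite("pics/w1.png",im)
X=[(.5625+a,.153+b,.16) for a,b in((-.055,0),(.055,0))];print(proj(C,X))
h=cv2.cvtColor(im,cv2.COLOR_BGR2HSV)
m=cv2.inRange(h,(0,170,60),(6,255,255))|cv2.inRange(h,(174,170,60),(180,255,255))
for c in cv2.findContours(m,0,2)[0]:
    if cv2.contourArea(c)>100:
        b=cv2.boxPoints(cv2.minAreaRect(c));print(cv2.contourArea(c),b.round(0).tolist(),onz(C,b,.16).round(4)[:,:2].tolist())
E
```

```text
[-3.59094017e-02  9.99354917e-01 -2.88893850e-04  4.26340282e-04]
[[335.91451214 148.94709244]
 [323.57380667 307.77406859]]
1213.5 [[329.0, 306.0], [329.0, 147.0], [337.0, 147.0], [337.0, 306.0]] [[0.6159, 0.1567], [0.5066, 0.1485], [0.5062, 0.1536], [0.6155, 0.1624]]
```

View pics/w1.png

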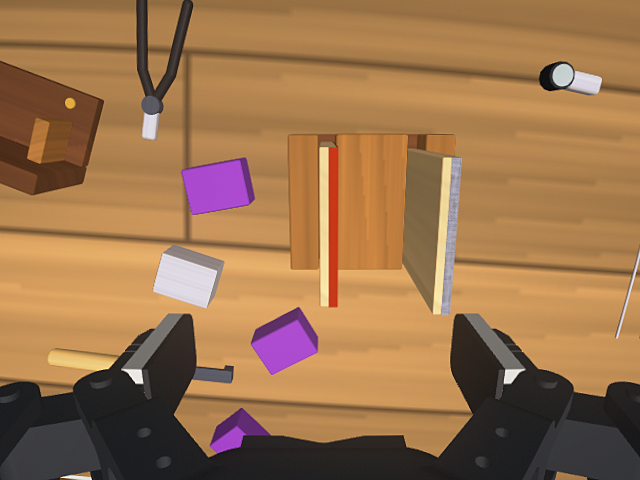

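The wrist view shows the red/cream top edge of the emery board running (329,147)–(329,306), between the pads. The centre measures (.561,.153), which matches the other two views.

Call:
apply_moves --targets '[[[0.009,0.016,0.1,0,0,0,0],[0,0,0.15,0,0,0,0],[0,0,0.15,0,0,0,0],[0,0,0.15,0,0,0,0],[0,0,0.147,0,0,0,0]]]'

```text
clock: 2.35
tool_pos: [0.5576, 0.1575, 0.1246]
eef_rot: [-0.038, 0.999, 0.0, -0.0]
contact_force: [0.0, 0.4, -0.4]
opening: 1.001
gripper_force: 0.0
```

Call:
apply_moves --targets '[[[0,0,0,0,0,0,1],[0,0,0,0,0,0,1],[0,0,0,0,0,0,1],[0,0,0,0,0,0,1],[0,0,0,0,0,0,1]]]'

```text
clock: 2.85
tool_pos: [0.559, 0.1566, 0.1274]
eef_rot: [-0.038, 0.999, 0.0, 0.001]
contact_force: [0.1, -4.8, 7.5]
opening: 0.144
gripper_force: 13.9
```

Call:
apply_moves --targets '[[[0,0,0,0,0,0,1],[0,0,0,0,0,0,1],[0,0,0,0,0,0,1],[0,0,0,0,0,0,1]]]'

```text
clock: 3.25
tool_pos: [0.5592, 0.1558, 0.1276]
eef_rot: [-0.038, 0.999, -0.0, 0.001]
contact_force: [-1.1, -4.4, 8.1]
opening: 0.132
gripper_force: 60.3
```

Call:
apply_moves --targets '[[[0,0,-0.05,0,0,0,1],[0,0,-0.1,0,0,0,1],[0,0,-0.15,0,0,0,1],[0,0,-0.18,0,0,0,1],[0,0,-0.18,0,0,0,1]]]'

```text
clock: 3.75
tool_pos: [0.558, 0.1565, 0.2935]
eef_rot: [-0.038, 0.999, 0.0, 0.0]
contact_force: [0.3, 0.7, -2.2]
opening: 0.134
gripper_force: 59.3
```

Call:
apply_moves --targets '[[[0,-0.12,0,0,0,0,1],[0,-0.16,0,0,0,0,1],[0,-0.16,0,0,0,0,1],[0,-0.16,0,0,0,0,1],[0,-0.16,0,0,0,0,1]]]'

```text
clock: 4.25
tool_pos: [0.5727, -0.0343, 0.292]
eef_rot: [-0.038, 0.999, 0.0, 0.0]
contact_force: [0.4, -0.6, -1.9]
opening: 0.131
gripper_force: 59.2
```

Call:
apply_moves --targets '[[[0,0,0,0,0,0.08,1],[0,0,0,0,0,0.08,1],[0,0,0,0,0,0.08,1],[0,0,0,0,0,0.08,1],[0,0,0,0,0,0.08,1]]]'

```text
clock: 4.75
tool_pos: [0.5727, -0.0328, 0.2918]
eef_rot: [0.275, 0.961, 0.0, 0.0]
contact_force: [-0.1, 0.1, -2.0]
opening: 0.129
gripper_force: 59.3
```

Call:
apply_moves --targets '[[[0,0,0,0,0,0.08,1],[0,0,0,0,0,0.08,1],[0,0,0,0,0,0.08,1],[0,0,0,0,0,0.08,1],[0,0,0,0,0,0.08,1]]]'

```text
clock: 5.25
tool_pos: [0.5727, -0.0327, 0.2918]
eef_rot: [0.559, 0.829, 0.0, 0.0]
contact_force: [-0.3, -0.3, -2.9]
opening: 0.132
gripper_force: 59.3
```

Call:
apply_moves --targets '[[[0,0,0,0,0,0.08,1],[0,0,0,0,0,0.08,1],[0,0,0,0,0,0.08,1],[0,0,0,0,0,0.08,1],[0,0,0,0,0,0.08,1]]]'

```text
clock: 5.75
tool_pos: [0.5728, -0.0328, 0.2919]
eef_rot: [0.788, 0.616, 0.0, 0.0]
contact_force: [-0.2, 0.8, -3.0]
opening: 0.133
gripper_force: 59.4
```

Call:
apply_moves --targets '[[[0,0,0,0,0,0.042,1],[0,0,0,0,0,0,1],[0,0,0,0,0,0,1]]]'

```text
clock: 6.05
tool_pos: [0.5728, -0.0329, 0.2916]
eef_rot: [0.805, 0.593, 0.0, 0.0]
contact_force: [0.3, 0.2, -2.1]
opening: 0.136
gripper_force: 59.3
```

```bash
python3 - <<'E'
from h import *
C=cal("scene");s=ctrl.sense();im=eyes.camera("scene");cv2.imwrite("pics/s2.png",im)
Rt=Ro.from_quat(s["eef_rot"]).as_matrix();p=s["tool_pos"]
h=cv2.cvtColor(im,cv2.COLOR_BGR2HSV)
m=cv2.inRange(h,(0,150,50),(6,255,255))|cv2.inRange(h,(174,150,50),(180,255,255))
cs=max(cv2.findContours(m,0,2)[0],key=cv2.contourArea)
q=cv2.approxPolyDP(cv2.convexHull(cs),4,True)[:,0].astype(float);print(cv2.contourArea(cs),q.tolist())
o,d=ray(C,q);n=Rt[:,1];P=o+d*(((p+.006*n-o)@n)/(d@n))[:,None]
print("tool xyz mm",(1000*(P-p)@Rt).round(1).tolist())
E
```

```text
152.0 [[312.0, 134.0], [325.0, 146.0], [325.0, 167.0], [299.0, 147.0]]
tool xyz mm [[13.5, 6.0, 48.0], [52.2, 6.0, 54.1], [52.3, 6.0, 109.4], [-29.3, 6.0, 109.4]]
```

```bash
python3 - <<'E'
import cv2
im=cv2.imread("pics/s2.png");cv2.imwrite("pics/s2c.png",cv2.resize(im[30:230,220:420],None,fx=3,fy=3,interpolation=cv2.INTER_CUBIC))
E
```

```text
(no output)
```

View pics/s2c.png

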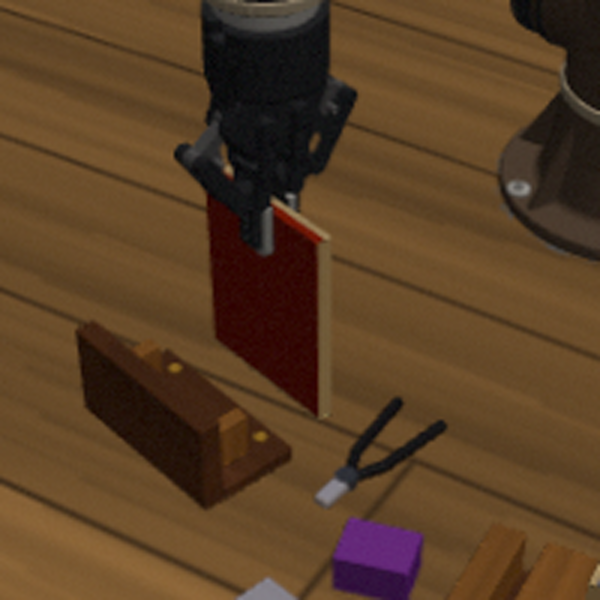

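The crop shows the board held upright with its emery face outward. The face corners are about (208,192), (320,243), (319,415) and (217,338), or (292.7,142.7) bottom-left and (326.3,168.3) bottom-right in the full picture.

```bash
python3 - <<'E'
from h import *
C=cal("scene");s=ctrl.sense();Rt=Ro.from_quat(s["eef_rot"]).as_matrix();p=s["tool_pos"];n=Rt[:,1]
q=[(220+a/3,30+b/3) for a,b in((208,192),(320,243),(319,415),(217,338))]
o,d=ray(C,q);P=o+d*(((p+.006*n-o)@n)/(d@n))[:,None]
print((1000*(P-p)@Rt).round(1).tolist())
# target: lean th, back lower edge on bench
th=np.radians(23);nn=np.array([np.cos(np.radians(-17.5)),np.sin(np.radians(-17.5)),0]);l=np.array([-nn[1],nn[0],0]);u=np.array([0,0,1.])
by=np.cos(th)*nn+np.sin(th)*u; bz=-np.sin(th)*nn+np.cos(th)*u
D=.085*np.tan(th)-.003*(1/np.cos(th)+np.tan(th)-1)  # back edge distance with 3mm round
print("D",D)
for extra,h in((.0,.0),(.004,.004)):
    B=(.5712+D+extra)*nn+(-.004)*l+h*u        # back lower edge middle
    org=B+.006*by
    tcp=org+bz*.1176+l*.0016
    R2=np.c_[l,by,-bz]
    dl=Rt.T@(tcp-p);print("tcp",tcp.round(4),"tool shift/.25",(dl/.25).round(3),"rot/90deg",(Ro.from_matrix(Rt.T@R2).as_rotvec(degrees=True)/90).round(4))
E
```

```text
[[-53.4, 6.0, -12.1], [56.6, 6.0, -33.5], [56.4, 6.0, 110.0], [-51.3, 6.0, 111.4]]
D 0.03454785379697171
tcp [ 0.5384 -0.1723  0.1106] tool shift/.25 [-0.574  0.034  0.723] rot/90deg [-0.2554 -0.0006  0.002 ]
tcp [ 0.5422 -0.1735  0.1146] tool shift/.25 [-0.574  0.05   0.707] rot/90deg [-0.2554 -0.0006  0.002 ]
```

Call:
apply_moves --targets '[[[-0.145,0,0,0,0,0,1],[-0.145,0,0,0,0,0,1],[-0.145,0,0,0,0,0,1],[-0.145,0,0,0,0,0,1],[0,0.06,0.1,0,0,0,1]]]'

```text
clock: 6.6
tool_pos: [0.5432, -0.1794, 0.2689]
eef_rot: [0.807, 0.591, 0.001, 0.003]
contact_force: [0.5, 0.2, -2.0]
opening: 0.129
gripper_force: 59.5
```

Call:
apply_moves --targets '[[[0,0,0,-0.085,0,0,1],[0,0,0,-0.085,0,0,1],[0,0,0,-0.085,0,0,1],[0,0,0,0,0,0,1],[0,0,0,0,0,0,1]]]'

```text
clock: 7.1
tool_pos: [0.5437, -0.1758, 0.2665]
eef_rot: [0.79, 0.58, 0.117, 0.159]
contact_force: [-0.1, 0.2, -2.9]
opening: 0.128
gripper_force: 59.6
```

```bash
cat > go.py <<'E'
from h import *
def frame(th):
    nn=np.array([np.cos(np.radians(-17.5)),np.sin(np.radians(-17.5)),0]);l=np.array([-nn[1],nn[0],0]);u=np.array([0,0,1.])
    th=np.radians(th);return nn,l,u,np.cos(th)*nn+np.sin(th)*u,-np.sin(th)*nn+np.cos(th)*u
def delta(tcp,R2=None):
    s=ctrl.sense();Rt=Ro.from_quat(s["eef_rot"]).as_matrix();p=s["tool_pos"]
    print("now",p.round(4),"F",s["contact_force"].round(1),"to",np.round(tcp,4),"shift",(Rt.T@(tcp-p)/.25).round(3),
      "rot",(Ro.from_matrix(Rt.T@R2).as_rotvec(degrees=True)/90).round(4) if R2 is not None else "")
E
python3 - <<'E'
from go import *
nn,l,u,by,bz=frame(23)
for e,h in((.006,.045),(.003,.006),(.003,0)):
    B=(.5712+.0345+e)*nn-.004*l+h*u
    delta(B+.006*by+bz*.1176,np.c_[l,by,-bz])
s=ctrl.sense();print((Ro.from_quat(s["eef_rot"]).as_matrix().T@u/.25*.01).round(4))
E
```

```text
now [ 0.5437 -0.1758  0.2665] F [-0.1  0.2 -2.9] to [ 0.5436 -0.1756  0.1556] shift [ 0.001 -0.172  0.409] rot [-0.0023 -0.0005  0.0011]
now [ 0.5437 -0.1758  0.2665] F [-0.1  0.2 -2.9] to [ 0.5408 -0.1747  0.1166] shift [ 0.001 -0.244  0.548] rot [-0.0023 -0.0005  0.0011]
now [ 0.5437 -0.1758  0.2665] F [-0.1  0.2 -2.9] to [ 0.5408 -0.1747  0.1106] shift [ 0.001 -0.253  0.57 ] rot [-0.0023 -0.0005  0.0011]
[ 0.      0.0155 -0.0369]
```

Call:
apply_moves --targets '[[[0,-0.035,0.082,0,0,0,1],[0,-0.035,0.082,0,0,0,1],[0,-0.034,0.082,0,0,0,1],[0,-0.034,0.082,0,0,0,1],[0,-0.034,0.081,0,0,0,1]]]'

```text
clock: 7.6
tool_pos: [0.5453, -0.176, 0.1542]
eef_rot: [0.79, 0.581, 0.117, 0.159]
contact_force: [-0.4, -0.2, -2.4]
opening: 0.132
gripper_force: 59.7
```

Call:
apply_moves --targets '[[[0,-0.018,0.035,0,0,0,1],[0,-0.018,0.035,0,0,0,1],[0,-0.018,0.035,0,0,0,1],[0,-0.018,0.034,0,0,0,1],[0,0,0,0,0,0,1]]]'

```text
clock: 8.1
tool_pos: [0.5411, -0.1748, 0.1153]
eef_rot: [0.79, 0.58, 0.118, 0.16]
contact_force: [-0.2, 0.9, -2.1]
opening: 0.13
gripper_force: 59.8
```

```bash
python3 - <<'E'
from go import *
nn,l,u,by,bz=frame(23)
B=(.5712+.0345+.003)*nn-.004*l
delta(B+.006*by+bz*.1176,np.c_[l,by,-bz])
im=eyes.camera("scene");cv2.imwrite("pics/s3.png",cv2.resize(im[60:220,220:380],None,fx=3.7,fy=3.7,interpolation=cv2.INTER_CUBIC))
E
```

```text
now [ 0.5411 -0.1748  0.1153] F [-0.2  0.9 -2.1] to [ 0.5408 -0.1747  0.1106] shift [-0.    -0.009  0.017] rot [-0.0015 -0.0007  0.0007]
```

View pics/s3.png

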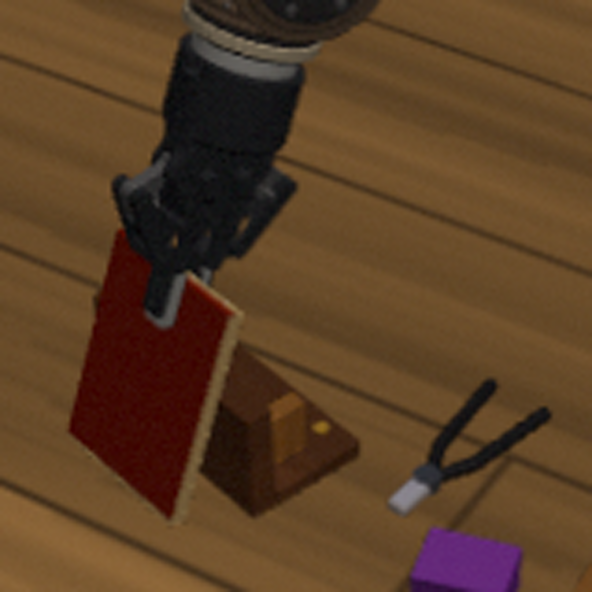

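The board is tilted in front of the backrest, foot edge (70,430)–(175,523) in the crop, still just above the bench. I'll lower it in small steps until it makes contact.

Call:
apply_moves --targets '[[[0,-0.003,0.007,0,0,0,1],[0,-0.003,0.007,0,0,0,1],[0,0,0,0,0,0,1]]]'

```text
clock: 8.45
tool_pos: [0.5413, -0.175, 0.1124]
eef_rot: [0.79, 0.58, 0.118, 0.16]
contact_force: [0.7, 0.7, -2.9]
opening: 0.131
gripper_force: 59.8
```

Call:
apply_moves --targets '[[[0,-0.002,0.004,0,0,0,1],[0,0,0,0,0,0,1]]]'

```text
clock: 8.65
tool_pos: [0.5412, -0.1749, 0.1112]
eef_rot: [0.79, 0.58, 0.118, 0.16]
contact_force: [0.1, 0.4, -1.8]
opening: 0.131
gripper_force: 59.8
```

Call:
apply_moves --targets '[[[0,-0.002,0.004,0,0,0,1],[0,0,0,0,0,0,1]]]'

```text
clock: 8.85
tool_pos: [0.5412, -0.1748, 0.1108]
eef_rot: [0.79, 0.58, 0.118, 0.161]
contact_force: [-4.0, 2.7, 8.4]
opening: 0.129
gripper_force: 61.5
```

Call:
apply_moves --targets '[[[0,0.001,-0.002,0,0,0,1],[0,0,0,0,0,0,0.6],[0,0,0,0,0,0,0.6],[0,0,0,0,0,0,0.6],[0,0,0,0,0,0,0.6]]]'

```text
clock: 9.35
tool_pos: [0.5412, -0.175, 0.1106]
eef_rot: [0.79, 0.58, 0.118, 0.16]
contact_force: [1.0, -0.4, 0.7]
opening: 0.399
gripper_force: 0.0
```

```bash
python3 - <<'E'
from h import *
im=eyes.camera("scene");cv2.imwrite("pics/s4.png",cv2.resize(im[60:220,220:380],None,fx=3.7,fy=3.7,interpolation=cv2.INTER_CUBIC));print(ctrl.sense()["contact_force"],ctrl.sense()["opening"])
a=cv2.imread("pics/s3.png");b=cv2.imread("pics/s4.png");d=cv2.absdiff(a,b).max(2);print((d[300:,:240]>40).sum())
E
```

```text
[-0.4145042  -0.42808347  0.43325131] 0.39961686240158656
2024
```

Call:
apply_moves --targets '[[[0,0,-0.04,0,0,0,0.6],[0,0,-0.08,0,0,0,0.6],[0,0,-0.14,0,0,0,0.6],[0,0,-0.14,0,0,0,0.6],[0,0,-0.14,0,0,0,0.6]]]'

```text
clock: 9.9
tool_pos: [0.4898, -0.1589, 0.2366]
eef_rot: [0.79, 0.58, 0.117, 0.16]
contact_force: [0.7, 0.2, 0.6]
opening: 0.401
gripper_force: 0.0
```

```bash
python3 - <<'E'
from h import *
im=eyes.camera("scene");cv2.imwrite("pics/s5.png",cv2.resize(im[110:240,220:380],None,fx=4.6,fy=4.6,interpolation=cv2.INTER_CUBIC))
E
```

```text
(no output)
```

View pics/s5.png

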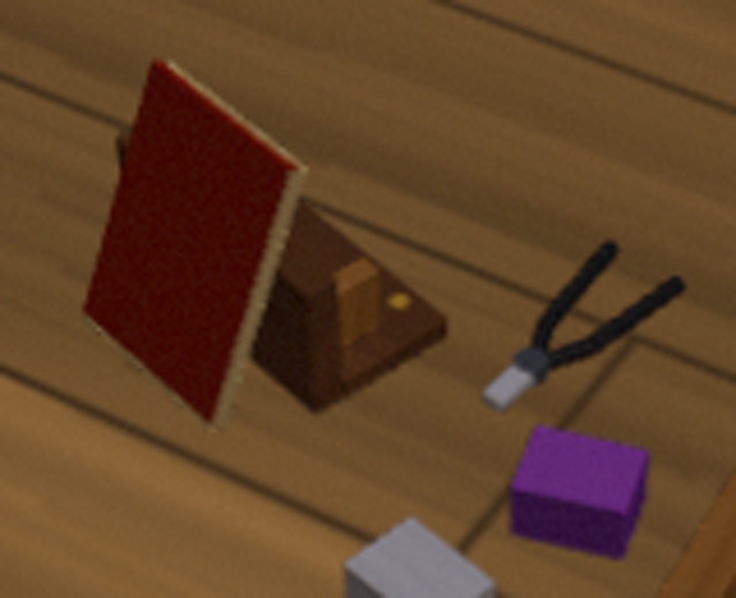

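The board leans on its own. The emery face corners in the crop are TL (153,62), TR (295,171), BR (214,424) and BL (84,311). I'll measure the lean and the foot from these.

```bash
python3 - <<'E'
from go import *
C=cal("scene");nn,l,u,by,bz=frame(23)
f=lambda a,b:(220+a/4.6,110+b/4.6)
F=onz(C,[f(84,311),f(214,424)],.005);d=F[1]-F[0]
print("foot",F.round(4).tolist(),np.linalg.norm(d),"yaw",np.degrees(np.arctan2(d[1],d[0])),"n",F@nn,"l",F@l)
q=[f(153,62),f(295,171)]
for th in(20,23,26,29):
    z=.15*np.cos(np.radians(th))+.005;T=onz(C,q,z);print(th,(T@nn).round(4),(T@l).round(4),"lean",np.degrees(np.arctan2((F-T)@nn,z-.005)).round(1))
print("pred foot n",.5712+.0345+.003+.011)
# block grasp target: tool y = -l', block yaw -15.2
y=np.radians(-15.2);bx=np.array([np.cos(y),np.sin(y),0]);bl=np.array([-bx[1],bx[0],0])
print("block nl",np.array([.6534,.0167,0])@nn,np.array([.6534,.0167,0])@l)
R2=np.c_[bx,-bl,-u]
s=ctrl.sense();Rt=Ro.from_quat(s["eef_rot"]).as_matrix()
delta(np.array([.6534,.0167,.25]),R2)
E
```

```text
foot [[0.5697, -0.2432, 0.005], [0.6019, -0.1377, 0.005]] 0.11034332315337854 yaw 73.05862301710945 n [0.61648429 0.61540848] l [-0.06065572  0.04968236]
20 [0.5623 0.561 ] [-0.053   0.0577] lean [21.  21.1]
23 [0.5604 0.559 ] [-0.0561  0.055 ] lean [22.1 22.2]
26 [0.5581 0.5568] [-0.0595  0.0519] lean [23.4 23.5]
29 [0.5556 0.5543] [-0.0634  0.0485] lean [24.9 25. ]
pred foot n 0.6197
block nl 0.6181368687671701 0.21240824247358744
now [ 0.4897 -0.1588  0.2412] F [0.2 0.7 5. ] to [0.6534 0.0167 0.25  ] shift [0.866 0.395 0.13 ] rot [ 0.2063 -0.197   0.9608]
```

Call:
apply_moves --targets '[[[0,0,-0.04,0.085,0,0,0],[0,0,0,0.085,0,0,0],[0,0,0,0.085,0,0,0],[0,0,0,0,0,0.085,0],[0,0,0,0,0,0.089,0]]]'

```text
clock: 10.45
tool_pos: [0.4873, -0.1582, 0.2442]
eef_rot: [0.881, 0.474, -0.0, 0.0]
contact_force: [-0.2, 0.8, -0.7]
opening: 1.0
gripper_force: 0.0
```

Call:
apply_moves --targets '[[[0,0,0,0,0,0.089,0],[0,0,0,0,0,0.089,0],[0,0,0,0,0,0.089,0],[0,0,0,0,0,0.089,0],[0,0,0,0,0,0.089,0]]]'

```text
clock: 10.95
tool_pos: [0.4868, -0.1581, 0.2445]
eef_rot: [0.99, 0.143, -0.0, 0.0]
contact_force: [0.5, 0.1, -0.2]
opening: 1.0
gripper_force: 0.0
```

Call:
apply_moves --targets '[[[0,0,0,0,0,0.089,0],[0,0,0,0,0,0.089,0],[0,0,0,0,0,0.089,0],[0,0,0,0,0,0.089,0],[0,0,0,0,0,0,0]]]'

```text
clock: 11.45
tool_pos: [0.4868, -0.158, 0.2445]
eef_rot: [0.991, -0.133, 0.0, 0.0]
contact_force: [-0.8, 0.4, -0.4]
opening: 1.0
gripper_force: 0.0
```

Call:
apply_moves --targets '[[[0.09,-0.17,0,0,0,0,0],[0.09,-0.17,0,0,0,0,0],[0.09,-0.17,0,0,0,0,0],[0.09,-0.17,0,0,0,0,0],[0.09,-0.17,0,0,0,0,0]]]'

```text
clock: 11.95
tool_pos: [0.6523, 0.0192, 0.2445]
eef_rot: [0.992, -0.13, 0.0, 0.0]
contact_force: [1.1, -0.5, -0.1]
opening: 0.998
gripper_force: 0.0
```

Call:
apply_moves --targets '[[[0,0,0,0,0,0,0],[0,0,0,0,0,0,0],[0,0,0,0,0,0,0]]]'

```text
clock: 12.25
tool_pos: [0.6507, 0.0169, 0.2442]
eef_rot: [0.991, -0.131, -0.0, 0.0]
contact_force: [-0.3, -1.1, 0.6]
opening: 0.997
gripper_force: 0.0
```

```bash
python3 - <<'E'
from go import *
C=cal("wrist");im=eyes.camera("wrist");cv2.imwrite("pics/w2.png",im)
h=cv2.cvtColor(im,cv2.COLOR_BGR2HSV)
m=cv2.inRange(h,(0,0,110),(180,60,255));print(proj(C,[(.6534,.0167,.036)]))
for c in cv2.findContours(m,0,2)[0]:
    if cv2.contourArea(c)>1500:
        b=cv2.boxPoints(cv2.minAreaRect(c));P=onz(C,b,.036);e=np.diff(P,axis=0)
        print(cv2.contourArea(c),b.round(0).tolist(),P[:,:2].round(4).tolist(),P.mean(0).round(4),np.linalg.norm(e,axis=1).round(4),np.degrees(np.arctan2(e[:,1],e[:,0])).round(1))
y=np.radians(-15.2);bx=np.array([np.cos(y),np.sin(y),0]);bl=np.array([-bx[1],bx[0],0])
delta(np.array([.6534,.0167,.012]),np.c_[bx,-bl,[0,0,-1]]);print(ctrl.sense()["qpos"])
E
```

```text
[[321.77223672 210.57312086]]
3776.0 [[289.0, 181.0], [359.0, 181.0], [359.0, 236.0], [289.0, 236.0]] [[0.6838, 0.036], [0.669, -0.0188], [0.6245, -0.0077], [0.6398, 0.0488]] [0.6543 0.0146 0.036 ] [0.0567 0.0458 0.0586] [-105.1  166.1   74.9]
now [0.6507 0.0166 0.2444] F [-0.6 -0.3 -0.1] to [0.6534 0.0167 0.012 ] shift [ 0.01  -0.003  0.93 ] rot [0.0002 0.     0.0004]
[-7.57714882e-02  5.17031709e-01  1.47439734e+00 -3.08705495e-04
  1.15024994e+00  1.75975552e+00]
```

The wrist and top views agree on the block: centre (.654,.0155), 45x58 mm, yaw -15.

Call:
apply_moves --targets '[[[0.014,0,0.15,0,0,0,0],[0,0,0.18,0,0,0,0],[0,0,0.18,0,0,0,0],[0,0,0.18,0,0,0,0],[0,0,0.15,0,0,0,0]]]'

```text
clock: 12.8
tool_pos: [0.6538, 0.0154, 0.0326]
eef_rot: [0.991, -0.132, -0.0, 0.0]
contact_force: [0.2, -0.3, -0.8]
opening: 1.001
gripper_force: 0.0
```

Call:
apply_moves --targets '[[[0,0,0.08,0,0,0,0],[0,0,0.036,0,0,0,0],[0,0,0,0,0,0,0],[0,0,0,0,0,0,1],[0,0,0,0,0,0,1]]]'

```text
clock: 13.3
tool_pos: [0.6555, 0.0163, 0.0069]
eef_rot: [0.991, -0.132, 0.001, 0.0]
contact_force: [0.4, -2.3, 2.6]
opening: 0.689
gripper_force: 1.8
```

Call:
apply_moves --targets '[[[0,0,0,0,0,0,1],[0,0,0,0,0,0,1],[0,0,0,0,0,0,1],[0,0,0,0,0,0,1]]]'

```text
clock: 13.7
tool_pos: [0.6556, 0.0163, 0.0072]
eef_rot: [0.991, -0.132, 0.001, 0.0]
contact_force: [-1.7, -3.2, 7.1]
opening: 0.667
gripper_force: 66.1
```

Call:
apply_moves --targets '[[[0,0,-0.05,0,0,0,1],[0,0,-0.1,0,0,0,1],[0.09,0,-0.05,0,0,0,1],[0.09,0,0,0,0,0.022,1],[0,0,0,0,0,0,1]]]'

```text
clock: 14.2
tool_pos: [0.7004, 0.0043, 0.0567]
eef_rot: [0.989, -0.15, 0.002, -0.0]
contact_force: [-0.4, 0.0, -6.1]
opening: 0.671
gripper_force: 66.5
```

```bash
python3 - <<'E'
from go import *
nn,l,u,by,bz=frame(23)
print("nl now",ctrl.sense()["tool_pos"]@nn,ctrl.sense()["tool_pos"]@l)
for z in(.057,.009):
    delta(.655*nn-.005*l+z*u,np.c_[nn,-l,-u])
E
```

```text
nl now 0.6667146658331224 0.21474028509860965
now [0.7004 0.0043 0.0567] F [-0.4  0.  -6.1] to [ 0.6232 -0.2017  0.057 ] shift [-0.051  0.879 -0.002] rot [-0.0005 -0.0021  0.0028]
now [0.7004 0.0043 0.0567] F [-0.4  0.  -6.1] to [ 0.6232 -0.2017  0.009 ] shift [-0.051  0.879  0.19 ] rot [-0.0005 -0.0021  0.0028]
```

Call:
apply_moves --targets '[[[0,0.1,0,0,0,0,1],[0,0.17,0,0,0,0,1],[0,0.17,0,0,0,0,1],[0,0.17,0,0,0,0,1],[0,0.17,0,0,0,0,1]]]'

```text
clock: 14.7
tool_pos: [0.6394, -0.1824, 0.0555]
eef_rot: [0.989, -0.149, -0.0, -0.0]
contact_force: [0.1, 0.1, -6.0]
opening: 0.67
gripper_force: 66.6
```

Call:
apply_moves --targets '[[[0,0.099,0,0,0,0,1],[-0.051,0,0,0,0,0.003,1],[0,0,0.1,0,0,0,1],[0,0,0.085,0,0,0,1],[0,0,0,0,0,0,1]]]'

```text
clock: 15.2
tool_pos: [0.6201, -0.2009, 0.0077]
eef_rot: [0.988, -0.151, -0.001, -0.0]
contact_force: [0.2, -0.3, -5.0]
opening: 0.667
gripper_force: 68.8
```

```bash
python3 - <<'E'
from go import *
nn,l,u,by,bz=frame(23)
print("nl now",ctrl.sense()["tool_pos"]@nn,ctrl.sense()["tool_pos"]@l)
delta(.655*nn-.005*l+.0072*u,np.c_[nn,-l,-u])
im=eyes.camera("scene");cv2.imwrite("pics/s6.png",cv2.resize(im[130:230,210:350],None,fx=5.6,fy=5.6,interpolation=cv2.INTER_CUBIC))
E
```

```text
nl now 0.6518011223905462 -0.005088287157643767
now [ 0.6201 -0.2009  0.0077] F [ 0.2 -0.3 -5. ] to [ 0.6232 -0.2017  0.0072] shift [ 0.013 -0.     0.002] rot [-0.0002  0.0017  0.0008]
```

View pics/s6.png

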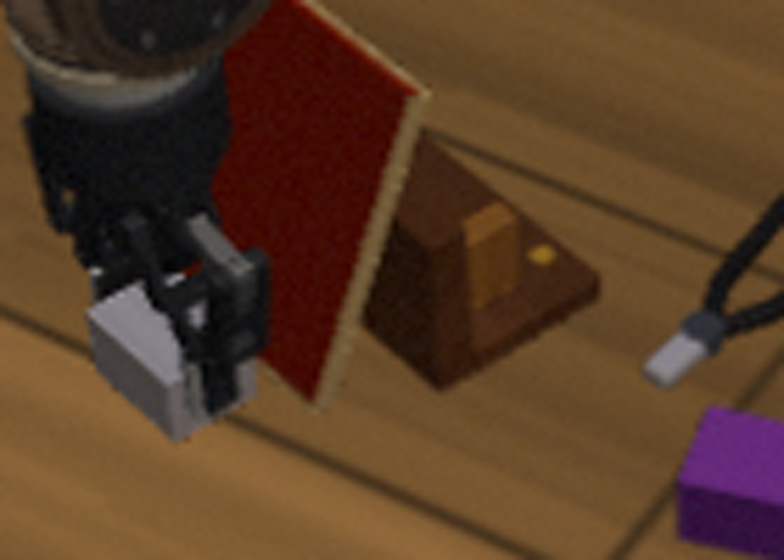

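The block sits in front of the board, still held about 10 mm away, near lower corner (178,440). The right side of the board, (425,95)–(320,408), is in full view. I'll slide the block in stepwise and watch the board for its first movement.

```bash
cat > chk.py <<'E'
from go import *
import sys,os
nn,l,u,by,bz=frame(23)
g=cv2.cvtColor(eyes.camera("scene"),cv2.COLOR_BGR2GRAY)[135:212,255:295].astype(np.float32)
if not os.path.exists("ref.npy"): np.save("ref.npy",g)
r=np.load("ref.npy");A=np.eye(2,3,dtype=np.float32)
top=slice(8,40);bot=slice(45,77)
sh=lambda s:np.round(cv2.phaseCorrelate(r[s],g[s],cv2.createHanningWindow((40,32),cv2.CV_32F))[0],2)
s=ctrl.sense();print("n",(s["tool_pos"]@nn).round(4),"z",s["tool_pos"][2].round(4),"F.n",(s["contact_force"]@nn).round(1),"Fz",s["contact_force"][2].round(1),"shift top",sh(top),"bot",sh(bot),"diff",abs(g-r)[top].mean().round(2),abs(g-r)[bot].mean().round(2))
E
python3 chk.py;python3 chk.py
```

```text
n 0.6525 z 0.0092 F.n -0.2 Fz -5.8 shift top [0. 0.] bot [-0.  0.] diff 0.0 0.0
n 0.6528 z 0.0096 F.n -0.2 Fz -5.7 shift top [-0.04 -0.08] bot [-0.04 -0.1 ] diff 0.87 0.62
```

Call:
apply_moves --targets '[[[-0.012,0,0,0,0,0,1],[-0.012,0,0,0,0,0,1],[0,0,0,0,0,0,1]]]'

```text
clock: 15.65
tool_pos: [0.615, -0.1992, 0.0093]
eef_rot: [0.988, -0.151, -0.0, -0.0]
contact_force: [0.2, -0.3, -6.3]
opening: 0.665
gripper_force: 68.9
```

```bash
python3 chk.py
```

```text
n 0.6468 z 0.0092 F.n -0.1 Fz -6.4 shift top [0.01 0.01] bot [-0.17 -0.13] diff 0.83 0.62
```

Call:
apply_moves --targets '[[[-0.005,0,0,0,0,0,1],[0,0,0,0,0,0,1]]]'

```text
clock: 15.9
tool_pos: [0.6142, -0.199, 0.0089]
eef_rot: [0.988, -0.152, -0.0, -0.0]
contact_force: [0.3, 0.4, -6.2]
opening: 0.665
gripper_force: 68.9
```

```bash
python3 chk.py
```

```text
n 0.6457 z 0.0089 F.n -0.1 Fz -6.9 shift top [0.05 0.02] bot [-0.09 -0.01] diff 0.84 0.62
```

Call:
apply_moves --targets '[[[-0.005,0,0,0,0,0,1],[0,0,0,0,0,0,1]]]'

```text
clock: 16.15
tool_pos: [0.6129, -0.1987, 0.0088]
eef_rot: [0.988, -0.152, -0.0, -0.0]
contact_force: [-0.1, 0.5, -6.1]
opening: 0.67
gripper_force: 68.9
```

```bash
python3 chk.py
```

```text
n 0.6444 z 0.0089 F.n -0.9 Fz -6.1 shift top [ 0.07 -0.13] bot [0.   0.07] diff 0.84 0.66
```

Call:
apply_moves --targets '[[[-0.005,0,0,0,0,0,1],[0,0,0,0,0,0,1]]]'

```text
clock: 16.4
tool_pos: [0.612, -0.1984, 0.0089]
eef_rot: [0.988, -0.152, 0.0, 0.0]
contact_force: [1.2, -0.5, -6.6]
opening: 0.666
gripper_force: 68.8
```

```bash
python3 chk.py
```

```text
n 0.6433 z 0.0089 F.n 1.3 Fz -6.7 shift top [ 0.42 -0.32] bot [-0.04  0.05] diff 0.95 0.95
```

Call:
apply_moves --targets '[[[-0.005,0,0,0,0,0,1],[0,0,0,0,0,0,1]]]'

```text
clock: 16.65
tool_pos: [0.6107, -0.198, 0.0089]
eef_rot: [0.988, -0.152, 0.0, -0.0]
contact_force: [1.5, -0.8, -7.2]
opening: 0.664
gripper_force: 68.8
```

```bash
python3 chk.py
```

```text
n 0.6419 z 0.0089 F.n 0.6 Fz -6.6 shift top [-0.03 -0.12] bot [ 0.47 -0.28] diff 1.1 1.24
```

Call:
apply_moves --targets '[[[-0.005,0,0,0,0,0,1],[0,0,0,0,0,0,1]]]'

```text
clock: 16.9
tool_pos: [0.6094, -0.1975, 0.0089]
eef_rot: [0.988, -0.152, -0.0, -0.0]
contact_force: [1.7, 0.3, -6.7]
opening: 0.668
gripper_force: 68.8
```

```bash
python3 chk.py
```

```text
n 0.6406 z 0.0089 F.n 1.4 Fz -5.8 shift top [-0.4 -0.2] bot [0.78 0.05] diff 1.31 1.63
```

The board started to move at n≈.6435, with about 1.4 N against it, so the block is in contact. Next I'll lower the last 1.7 mm to the bench.

Call:
apply_moves --targets '[[[0,0,0.004,0,0,0,1],[0,0,0,0,0,0,1]]]'

```text
clock: 17.15
tool_pos: [0.6094, -0.1976, 0.0078]
eef_rot: [0.988, -0.152, -0.0, -0.0]
contact_force: [0.3, -0.1, -5.4]
opening: 0.668
gripper_force: 68.9
```

Call:
apply_moves --targets '[[[0,0,0.002,0,0,0,1],[0,0,0,0,0,0,1]]]'

```text
clock: 17.35
tool_pos: [0.6094, -0.1975, 0.0073]
eef_rot: [0.988, -0.152, -0.0, -0.0]
contact_force: [0.2, -0.7, -6.0]
opening: 0.668
gripper_force: 68.9
```

Call:
apply_moves --targets '[[[0,0,0.002,0,0,0,1],[0,0,0,0,0,0,1]]]'

```text
clock: 17.55
tool_pos: [0.6094, -0.1976, 0.0068]
eef_rot: [0.988, -0.152, -0.0, -0.0]
contact_force: [-0.2, 0.3, -5.8]
opening: 0.668
gripper_force: 68.9
```

```bash
python3 chk.py
```

```text
n 0.6406 z 0.0068 F.n -0.0 Fz -7.0 shift top [-0.24 -0.26] bot [0.67 0.11] diff 1.31 1.63
```

Not on the bench yet; I'll keep lowering in 0.5 mm steps.

Call:
apply_moves --targets '[[[0,0,0.002,0,0,0,1],[0,0,0,0,0,0,1]]]'

```text
clock: 17.8
tool_pos: [0.6095, -0.1976, 0.0065]
eef_rot: [0.988, -0.152, 0.0, -0.0]
contact_force: [-0.0, -0.2, -4.6]
opening: 0.668
gripper_force: 69.1
```

Call:
apply_moves --targets '[[[0,0,0.002,0,0,0,1],[0,0,0,0,0,0,1]]]'

```text
clock: 18.0
tool_pos: [0.6095, -0.1976, 0.0064]
eef_rot: [0.988, -0.151, 0.0, 0.0]
contact_force: [-2.1, 1.4, 3.8]
opening: 0.667
gripper_force: 69.9
```

Call:
apply_moves --targets '[[[0,0,0.001,0,0,0,1],[0,0,0,0,0,0,1]]]'

```text
clock: 18.2
tool_pos: [0.6096, -0.1976, 0.0064]
eef_rot: [0.988, -0.152, 0.0, 0.0]
contact_force: [-3.5, 1.5, 7.8]
opening: 0.67
gripper_force: 70.7
```

Call:
apply_moves --targets '[[[0,0,-0.002,0,0,0,1],[-0.004,0,0,0,0,0,1],[-0.003,0,0,0,0,0,1],[0,0,0,0,0,0,1]]]'

```text
clock: 18.6
tool_pos: [0.609, -0.1975, 0.0066]
eef_rot: [0.988, -0.152, 0.002, 0.0]
contact_force: [5.1, -1.0, -0.0]
opening: 0.667
gripper_force: 69.6
```

```bash
python3 chk.py
```

```text
n 0.6402 z 0.0065 F.n 4.9 Fz 1.5 shift top [-0.36 -0.29] bot [ 0.86 -0.04] diff 1.36 1.74
```

Call:
apply_moves --targets '[[[0,0,0,0,0,0,0.1],[0,0,0,0,0,0,0.1],[0,0,0,0,0,0,0.1],[0,0,0,0,0,0,0.1]]]'

```text
clock: 19.05
tool_pos: [0.6076, -0.197, 0.006]
eef_rot: [0.988, -0.152, -0.0, -0.0]
contact_force: [0.4, -0.8, -0.3]
opening: 0.899
gripper_force: 0.0
```

```bash
python3 chk.py
```

```text
n 0.6388 z 0.0061 F.n 0.2 Fz 0.3 shift top [-0.14 -0.26] bot [0.59 0.18] diff 1.4 1.8
```

Call:
apply_moves --targets '[[[0,0,-0.04,0,0,0,0.1],[0,0,-0.1,0,0,0,0.1],[0.02,0,-0.15,0,0,0,0.1],[0.06,0,-0.18,0,0,0,0.1],[0.06,0,-0.18,0,0,0,0.1]]]'

```text
clock: 19.6
tool_pos: [0.6412, -0.2075, 0.1713]
eef_rot: [0.988, -0.152, 0.0, -0.0]
contact_force: [-0.1, 0.0, -0.2]
opening: 0.902
gripper_force: 0.0
```

Call:
apply_moves --targets '[[[0,-0.18,0,0,0,0,0.1],[0,-0.18,0,0,0,0,0.1],[0,-0.18,0,0,0,0,0.1],[0,-0.18,0,0,0,0,0.1],[0,0,0,0,0,0,0.1]]]'

```text
clock: 20.1
tool_pos: [0.696, -0.0306, 0.1694]
eef_rot: [0.989, -0.149, 0.0, -0.0]
contact_force: [0.0, -0.7, -0.6]
opening: 0.899
gripper_force: 0.0
```

```bash
python3 - <<'E'
from h import *
s=eyes.camera("scene");t=eyes.camera("top");cv2.imwrite("pics/sf.png",s);cv2.imwrite("pics/tf.png",t)
a=cv2.resize(s[125:225,230:330],(400,400),interpolation=cv2.INTER_CUBIC);b=cv2.resize(t[240:340,385:485],(400,400),interpolation=cv2.INTER_CUBIC)
cv2.imwrite("pics/final.png",np.hstack([a,b]))
E
```

```text
(no output)
```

View pics/final.png

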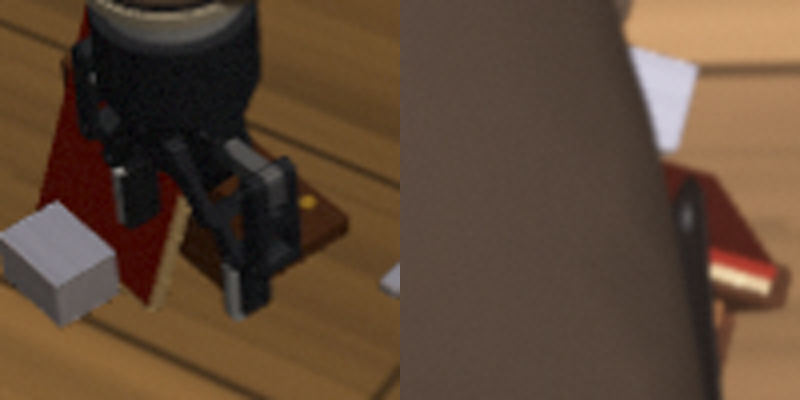

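The arm still covers part of the setup. The block at (60,265) is flat against the emery face in the left panel, and the board is leaning. I'll move clear and check with numbers.

Call:
apply_moves --targets '[[[0,-0.18,-0.08,0,0,0,0.1],[0,-0.18,-0.08,0,0,0,0.1],[0,-0.18,-0.08,0,0,0,0.1],[0,-0.18,-0.08,0,0,0,0.1],[0,-0.18,0,0,0,0,0.1]]]'

```text
clock: 20.7
tool_pos: [0.7638, 0.1787, 0.253]
eef_rot: [0.988, -0.153, 0.003, -0.001]
contact_force: [0.4, 0.1, 0.1]
opening: 0.897
gripper_force: 0.0
```

Call:
apply_moves --targets '[[[0,-0.18,0,0,0,0,0.1],[0,-0.18,0,0,0,0,0.1],[0,-0.18,0,0,0,0,0.1],[0,0,0,0,0,0,0.1],[0,0,0,0,0,0,0.1]]]'

```text
clock: 21.2
tool_pos: [0.8032, 0.3069, 0.2479]
eef_rot: [0.988, -0.152, -0.0, 0.0]
contact_force: [-0.1, -0.7, -0.3]
opening: 0.9
gripper_force: 0.0
```

```bash
python3 - <<'E'
from go import *
nn,l,u,by,bz=frame(23)
for n in("top","scene"):
    C=cal(n);im=eyes.camera(n);cv2.imwrite(f"pics/{n}F.png",im);h=cv2.cvtColor(im,cv2.COLOR_BGR2HSV)
    c0=proj(C,[.638*nn-.005*l+.036*u])[0]
    m=cv2.inRange(h,(0,0,130 if n=="top" else 95),(180,60,255))
    for c in cv2.findContours(m,0,2)[0]:
        if cv2.contourArea(c)>100 and np.linalg.norm(c[:,0].mean(0)-c0)<30:
            b=cv2.approxPolyDP(cv2.convexHull(c),2,True)[:,0] if n=="scene" else cv2.boxPoints(cv2.minAreaRect(c))
            P=onz(C,b,.036);print(n,"block",b.round(1).tolist(),"n,l",np.c_[P@nn,P@l].round(4).tolist())
    m=cv2.inRange(h,(0,150,30),(6,255,255))|cv2.inRange(h,(174,150,30),(180,255,255))
    c1=proj(C,[.58*nn-.005*l+.1*u])[0]
    for c in cv2.findContours(m,0,2)[0]:
        if cv2.contourArea(c)>60 and np.linalg.norm(c[:,0].mean(0)-c1)<50:
            b=cv2.approxPolyDP(cv2.convexHull(c),2,True)[:,0]
            T=onz(C,b,.145);F=onz(C,b,.005);print(n,"red",b.tolist(),"at top z",np.c_[T@nn,T@l].round(4).tolist(),"at foot z",np.c_[F@nn,F@l].round(4).tolist())
print(ctrl.sense()["clock"])
E
```

```text
top block [[421.29998779296875, 269.79998779296875], [427.8999938964844, 246.8000030517578], [460.0, 256.0], [453.3999938964844, 279.0]] n,l [[0.6139, 0.0315], [0.6608, 0.0306], [0.6611, -0.0334], [0.6143, -0.032]]
top red [[412, 270], [461, 284], [478, 309], [417, 291]] at top z [[0.5903, 0.0663], [0.5909, -0.0205], [0.5577, -0.0585], [0.5578, 0.0489]] at foot z [[0.6136, 0.0437], [0.6142, -0.0562], [0.576, -0.0999], [0.5762, 0.0237]]
scene block [[244, 175], [258, 188], [259, 195], [256, 200], [246, 205], [230, 184]] n,l [[0.6178, -0.0303], [0.6192, 0.0261], [0.6311, 0.0457], [0.6457, 0.0538], [0.6719, 0.0515], [0.66, -0.0274]]
scene red [[253, 123], [282, 145], [266, 200], [240, 176]] at top z [[0.5611, -0.0558], [0.5593, 0.0481], [0.6877, 0.158], [0.6859, 0.067]] at foot z [[0.465, -0.205], [0.463, -0.0844], [0.612, 0.0433], [0.61, -0.0624]]
21.3
```

```bash
python3 -c "
from station import ctrl
print(ctrl.hand_in())"
```

```text
the job is handed in; nothing more can be done
None
```

I handed the job in at about 21 s of the 61 s allowed: the emery board leans about 21–22° on the middle of the backrest, emery face out. The steel block sits flat against its foot, about 4 mm off the foot's middle. I judged the contact from about 5 N of push force just before letting go, since the pictures can't resolve a gap under about 1 mm.

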